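# Spin the spice carousel and stop it on its empty place

## Task

Flick the spice carousel with the fingertips, either way round, so that it spins freely, and let its one empty place run past the tongue of the foot and on round with nothing touching the tray. When the empty place comes to the tongue again (that time or a later one), brake the still turning tray with a fingertip so that it stops first time with the middle of the empty place lined up with the tongue: no nudging into place, and no stop anywhere else once the empty place has gone by. Then take the finger away; grasp or lift nothing and leave the other things on the counter where they are.

Things in the scene. Friction and masses are not known exactly. Their poses are not given: they have to be found in the camera images.
- carousel: The fixed foot of the spice carousel. Origin on the counter on the turning axis; z up. Steel disc 190 mm across. From it an aluminium tongue, 44 mm wide and 14 mm thick, lies on the counter along the foot's own -x axis; it sticks out from under the tray, from 150 to 190 mm from the axis. Turned a different way each time.
- tongue (a point): Middle of the part of the tongue that shows beyond the tray, on its top face, 170 mm from the axis.
- wheel (a joint): Angle in rad of the round tray on the foot, anticlockwise from above, not wrapped (it counts turns). The empty place is at the tongue at 0 and every multiple of 2 pi. Starts at rest between 1.2 and 5.1. It turns endlessly both ways on a free bearing: let go, it slows by 0.15 to 0.3 rad/s each second at 2 rad/s and 0.1 to 0.2 near rest: a flick to 2 rad/s lasts about 8 to 14 s. A few newtons of a fingertip on the rim stop it almost at once.
- tray (a point): Centre of the wooden tray's flat top, on the axis, 44 mm above the counter. Tray 300 mm across, underside 30 mm above the counter, about 1.1 kg (varies). At its centre a wooden knob, 40 mm across, 42 mm high. Between the jars and the edge a flat bare rim, 116 to 150 mm from the axis, is left for the finger.
- empty_place (a point): Centre of the tray's one empty place: a flat round cork seat 45 mm across with no jar, 95 mm from the axis, on the tray's top. Six places stand every 60 degrees on this circle; on each of the other five a white spice jar with a steel lid is fixed, 42 mm across, its top 55 mm above the tray (gaps of 53 mm between jars); they can be pushed to turn the tray.
- refill_jar: Bystander: a loose spice jar like those on the tray, 42 mm across, 55 mm high, on the counter by the carousel. Origin under its centre.
- salt_shaker: Bystander: steel salt shaker, 38 mm across, 64 mm high, left of the carousel. Origin under its centre.
- mug: Bystander: white mug, 80 mm across, 90 mm high. Origin under its centre.
- bowl: Bystander: white bowl, 130 mm across, 50 mm high. Origin under its centre.
- pepper_mill: Bystander: dark wooden pepper mill, 54 mm across, 132 mm high. Origin under its centre.
- tape_measure: Bystander: tape measure, 65 x 30 x 60 mm. Origin under its centre.

How it is judged:
On the way, in this order (a step that is already met when the one before it is completed fails the run):
1. the tray spins untouched (faster than 0.4 rad/s) with the empty place away from the tongue (over 40 mm off its midline, or on the far side) (contact force between anything else and wheel below 0.05 N and (velocity of joint wheel above 0.4 rad/s or velocity of joint wheel below -0.4 rad/s) and not (x of empty_place in the frame of carousel below 0 m and y of empty_place in the frame of carousel between -0.04 and 0.04 m)), for 0.02 s.
2. still spinning untouched, the empty place runs past the tongue (contact force between anything else and wheel below 0.05 N and (velocity of joint wheel above 0.3 rad/s or velocity of joint wheel below -0.3 rad/s) and x of empty_place in the frame of carousel below 0 m and y of empty_place in the frame of carousel between -0.03 and 0.03 m), for 0.02 s.
3. and on round to the far side, still untouched (contact force between anything else and wheel below 0.05 N and (velocity of joint wheel above 0.1 rad/s or velocity of joint wheel below -0.1 rad/s) and x of empty_place in the frame of carousel above 0.02 m), for 0.02 s.
4. the tray comes back towards the tongue, still turning untouched (contact force between anything else and wheel below 0.05 N and (velocity of joint wheel above 0.1 rad/s or velocity of joint wheel below -0.1 rad/s) and x of empty_place in the frame of carousel below 0 m), for 0.02 s.
5. a finger on the tray stops it with the empty place at the tongue (contact force between the fingers and wheel above 0.3 N and velocity of joint wheel between -0.03 and 0.03 rad/s and x of empty_place in the frame of carousel below 0 m and y of empty_place in the frame of carousel between -0.022 and 0.022 m), for 0.1 s.
At the end, for the whole second after the job is handed in: The tray is at rest (under 0.03 rad/s) and untouched, with the centre of the empty place at the tongue, within the tongue's width: at most 22 mm (about 13 degrees) to either side of its midline (x of empty_place in the frame of carousel below 0 m and y of empty_place in the frame of carousel between -0.022 and 0.022 m and velocity of joint wheel between -0.03 and 0.03 rad/s and contact force between anything else and wheel below 0.05 N).
It fails at once if once the empty place has run past the tongue, the tray comes to rest with the empty place anywhere but at the tongue (more than 23 mm off its midline) ((value of joint wheel above 6.63 rad or value of joint wheel below -0.35 rad) and velocity of joint wheel between -0.01 and 0.01 rad/s and not (x of empty_place in the frame of carousel below 0 m and y of empty_place in the frame of carousel between -0.023 and 0.023 m)).
It fails at once if another thing on the counter is pushed, knocked over or lifted (moved more than 20 mm) (distance of any of refill_jar, salt_shaker, mug, bowl, pepper_mill, tape_measure from where it was at the start of the episode above 0.02 m).
It also fails if it takes over 45 s, if anything falls off the work surface, if the arm or the gripper's body presses on something with over 40 N, if the wrist force passes 120 N, or if a joint passes its speed limit or range.

## Robot

A 6-joint arm with a two-finger parallel gripper is mounted at the origin on the work surface. World frame = base frame: x ahead of the robot, y to its left, z up, the work surface at z = 0. Lengths are in m, angles in rad, forces in N, time in s.
With the tool pointing down it reaches from about 0.275 to 0.875 m from the base axis. Payload 12.5 kg.
Tool frame: the origin (TCP) lies between the finger pads; the fingertips stand 8 mm ahead of it and the grasp point (between the pads) lies 11 mm behind it; z points along the fingers, y is the line along which they close (so a half turn about z gives the same grasp; the last joint's range is limited). The gripper opens to 85 mm and grips with 20 to 120 N. Pads are 22 mm wide; open, the fingers measure 114 mm over their backs; the gripper's body (76 mm by 85 mm) begins 54 mm behind the grasp point. The pads swing forward as they close: fully open they stand 13 mm farther back than shut.
Start: joints at [1.05, 0.351, 1.652, -0, 1.139, -0.085], TCP at [0.232, 0.499, 0.239] pointing down, gripper open.
Joint ranges: [-2.75, 2.75], [-0.79, 2.1], [0.01, 2.65], [-1.57, 4.71], [0.07, 3.14], [-2.87, 2.87]. Speed limits (rad/s): [2.22, 2.22, 2.79, 3.14, 3.14, 3.14].

## Interface

Orientations are given as a 3x3 rotation matrix whose columns are the frame's x, y, z axes.
In Python, from cell import bot, jaws, get_image, job, readout gives the robot as it stands. The module is installed in compiled form; this text tells all that it offers. Calls block until the motion is done:
- bot.move_to(position, orientation): joint-space move of the TCP to a pose.
- bot.move_l(position, v=0.15, frame=None): straight line of the TCP; frame=None keeps the orientation; v is the mean speed in m/s.
- bot.goto_joints(angles): joint-space move.
- jaws.let_go() and jaws.close_gripper(f_grip=None): open the fingers fully, or close them until they stop; f_grip is the grip in N (None keeps the last).
- bot.dwell(seconds).
- bot.inverse_kinematics(position, orientation): joint angles nearest the present ones, or None.
- get_image(name): name is "scene" or "top"; returns a dict with "color" (480x640x3 uint8, red, green, blue), "fx", "fy", "cx", "cy" (pixels), "distortion" ([k1, k2, p1, p2, k3] as OpenCV has them; the pictures are not rectified), "xyz" and "rotation" of the camera in the world. Camera axes: x right, y down, z forward; pixel columns grow to the right and rows downward; lengths in m; the calibration is good to about 2 mm. A picture is of the moment at which its call begins. There is no depth.
A pose or a line that the arm cannot do raises bot.Unreachable and nothing moves.
- job.finish_job(): hands the job in; it is judged then, once.
Readings, each from a call of its own:
- readout.current_time(): time.
- readout.current_joints(): joint angles.
- readout.current_joint_velocities(): joint speeds.
- readout.current_tau(): joint torques, N m.
- readout.current_eef_pos(): TCP position.
- readout.current_tcp_rot(): TCP orientation.
- readout.current_wrist_force(): force on the tool from outside, world axes, zero at the start.
- readout.current_moment(): the same for the moment, N m.
- readout.current_width(): finger opening in m.
- readout.current_gripper_force(): force on a finger pad.
Only numpy, scipy, OpenCV 4.12 (cv2) and the standard library are available. Lean on these libraries where they do the work, as an engineer would, in place of code of your own. Each camera call takes 0.05 s, during which the arm holds its last target. There are 200 camera calls.

## Working session

There is one attempt and no reset: what is moved stays moved. The work goes in short steps, each a Python script; the robot and the scene stay as the last script left them, time stands still between calls to the robot, and variables do not carry over. Pictures are saved under pics/ and viewed, at most 10 in all, crops included, and the job is handed in when it is done.

```bash
mkdir -p pics; ls; python3 - <<'E'
from cell import *
import cv2
for n in("scene","top"):
    d=get_image(n); cv2.imwrite(f"pics/{n}0.png",d["color"][:,:,::-1])
    print(n,d["fx"],d["fy"],d["cx"],d["cy"],d["distortion"],d["xyz"],d["rotation"])
print(readout.current_time(),readout.current_width())
E
```

```text
pics
scene 556.2993278734314 556.2993278734314 315.8290979847601 231.05759043649297 [-0.1528035  0.         0.         0.         0.       ] [0.92241196 0.55318402 1.16917156] [[-0.84118081  0.47556197 -0.25740175]
 [ 0.54062661  0.72926561 -0.41939783]
 [-0.01173541 -0.49194764 -0.87054569]]
top 624.2864253982056 624.2864253982056 311.5233091293419 241.1082567470394 [0.01825543 0.         0.         0.         0.        ] [0.28647237 0.00180614 1.40726811] [[ 0.01326675 -0.97860463  0.20532161]
 [-0.99990437 -0.01378591 -0.00109813]
 [ 0.00390518 -0.20528741 -0.97869394]]
0.1 0.08525594273847766
```

View pics/scene0.png

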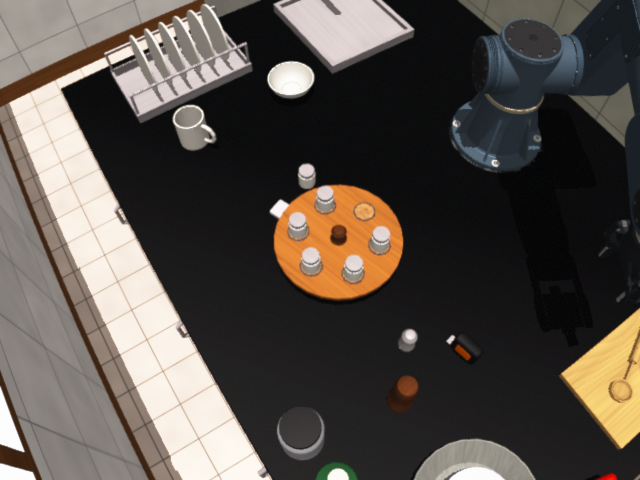

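View pics/top0.png

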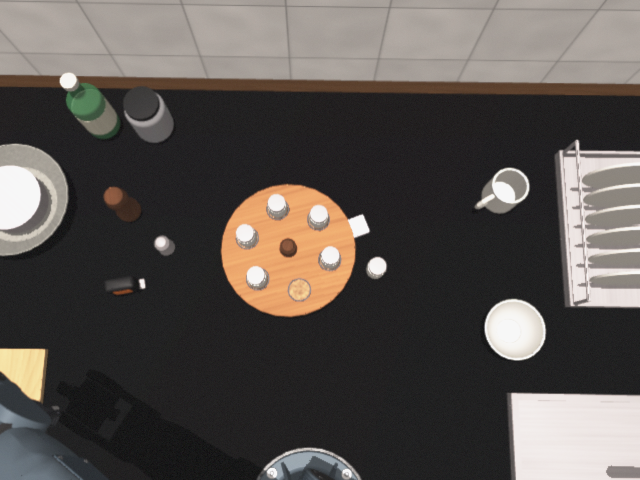

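The top view shows the tray centred near (288,249), the tongue at (359,227), the empty place at (300,290) and the refill jar at (376,268). The scene view shows the tongue at (280,210) and the empty place at (364,211). Next I'll measure the heights by triangulation.

```bash
cat > h.py <<'E'
from cell import *
import cv2, numpy as np
def cam(d):
    K=np.array([[d["fx"],0,d["cx"]],[0,d["fy"],d["cy"]],[0,0,1.]])
    R=np.array(d["rotation"]); return K,np.array(d["distortion"]),R,np.array(d["xyz"])
def proj(d,P):
    K,D,R,t=cam(d); rv=cv2.Rodrigues(R.T)[0]
    return cv2.projectPoints(np.float64(P).reshape(-1,3),rv,-R.T@t,K,D)[0][:,0]
def rays(d,uv):
    K,D,R,t=cam(d); n=cv2.undistortPoints(np.float64(uv).reshape(-1,1,2),K,D)[:,0]
    return t,np.c_[n,np.ones(len(n))]@R.T
def onplane(d,uv,z):
    t,r=rays(d,uv); return t+r*((z-t[2])/r[:,2])[:,None]
def tri(d1,u1,d2,u2):
    t1,r1=rays(d1,[u1]);t2,r2=rays(d2,[u2])
    s,*_=np.linalg.lstsq(np.c_[r1[0],-r2[0]],t2-t1,rcond=None)
    a,b=t1+s[0]*r1[0],t2+s[1]*r2[0]; return (a+b)/2,np.linalg.norm(a-b)
E
python3 - <<'E'
from h import *
from scipy.optimize import least_squares
s,t=get_image("scene"),get_image("top")
for n,a,b in [("tongue",(280,210),(359,227)),("empty",(364,211),(300,290)),("refill top",(306,168),(377,265)),("knob top",(338,229),(288,245))]:
    print(n,*tri(s,a,t,b))
cs=[]
for d in (s,t):
    hsv=cv2.cvtColor(d["color"],cv2.COLOR_RGB2HSV)
    m=cv2.inRange(hsv,(5,120,120),(22,255,255))
    c=max(cv2.findContours(m,cv2.RETR_EXTERNAL,cv2.CHAIN_APPROX_NONE)[0],key=cv2.contourArea)
    cs.append(cv2.convexHull(c)[:,0]); print(len(cs[-1]),cv2.fitEllipse(c))
def f(p): return np.concatenate([np.linalg.norm((onplane(d,c,p[2])-np.array([p[0],p[1],0]))[:,:2],axis=1)-p[3] for d,c in zip((s,t),cs)])
r=least_squares(f,[.6,.05,.04,.15],loss="soft_l1",f_scale=.001); print(r.x,np.std(r.fun))
print(readout.current_tcp_rot().round(3) if hasattr(readout.current_tcp_rot(),'round') else readout.current_tcp_rot())
E
```

```text
tongue [ 0.61758839 -0.10977469 -0.00255991] 0.0010076344190173062
empty [0.46273464 0.02465583 0.03880625] 0.0012444957630265046
refill top [ 0.51810672 -0.14399191  0.05925257] 0.0006950186385988055
knob top [0.5556033  0.05122333 0.07989353] 9.177179352001936e-06
50 ((338.92926025390625, 243.48992919921875), (109.46186828613281, 129.24855041503906), 85.59784698486328)
56 ((287.83294677734375, 250.0704803466797), (131.36561584472656, 133.15316772460938), 78.23165130615234)
[0.55563056 0.05262238 0.0390106  0.15006336] 0.00046025693644507023
[[-0.907  0.422 -0.   ]
 [ 0.422  0.907 -0.001]
 [ 0.    -0.001 -1.   ]]
```

```bash
cat >> h.py <<'E'
C=np.array([.5556,.0523])
def theta(d,th0=None,excl=()):
    """world angle of empty place: white lids at 5 places, orange at one"""
    img=cv2.GaussianBlur(d["color"],(5,5),0).astype(float)
    w=img.min(2)   # white -> high, orange/black -> low
    A=np.radians(np.arange(0,360,1.)); 
    P=np.c_[C[0]+.095*np.cos(A),C[1]+.095*np.sin(A),np.full(360,.097)]
    uv=proj(d,P); v=cv2.remap(w.astype(np.float32),uv[:,0].astype(np.float32)[None],uv[:,1].astype(np.float32)[None],1)[0]
    k=np.zeros(360); 
    for c,g in [(0,-1.5)]+[(60*i,1) for i in range(1,6)]:
        for o in range(-30,31): k[(c+o)%360]+=g*(1 if abs(o)<=11 else -.3)*(1 if c else (abs(o)<=11))
    s=np.array([(np.roll(k,i)*v).sum() for i in range(360)])
    i=int(s.argmax()); a,b,c=s[i-1],s[i],s[(i+1)%360]
    return np.radians(i+.5*(a-c)/(a-2*b+c)),s.max()
E
python3 - <<'E'
from h import *
s,t=get_image("scene"),get_image("top")
for d,g in((s,(280,210)),(t,(359,227))):
    g=np.array(g); c=d["color"]; m=np.zeros((480,640),np.uint8)
    m[g[1]-18:g[1]+18,g[0]-18:g[0]+18]=255*(c[g[1]-18:g[1]+18,g[0]-18:g[0]+18].min(2)>100)
    n,l,st,ce=cv2.connectedComponentsWithStats(m); k=l[g[1],g[0]]
    p=onplane(d,[ce[k]],.012)[0]; r=p[:2]-C
    print(st[k],ce[k],p,np.linalg.norm(r),np.degrees(np.arctan2(r[1],r[0])))
    th,q=theta(d); print("theta",np.degrees(th),q)
    P=np.c_[C[0]+.095*np.cos(th),C[1]+.095*np.sin(th),.044]; print(proj(d,P))
E
```

```text
[270 199  19  20 216] [278.86111111 208.37962963] [ 0.62163562 -0.1074799   0.012     ] 0.17288816829289239 -67.54512513426177
theta 196.18616385114208 17021.05361328125
[[363.60547636 210.45744093]]
[341 214  29  31 614] [353.00651466 228.94788274] [ 0.60902098 -0.09451082  0.012     ] 0.15622809959014175 -70.00475218741614
theta 195.97892013141208 15760.786718750001
[[299.08599117 289.17845028]]
```

```bash
cat >> h.py <<'E'
R0=np.array([[-1,0,0],[0,1,0],[0,0,-1.]])
B=C+[-.134,0]
E
python3 - <<'E'
from h import *
t=get_image("top"); c=t["color"]; m=(c.min(2)>100).astype(np.uint8); m[:,:349]=0; m[:,372:]=0; m[:210]=0;m[245:]=0
ys,xs=np.nonzero(m); print(xs.min(),xs.max(),ys.min(),ys.max())
p=onplane(t,[(xs.mean(),ys.mean())],.012)[0]; r=p[:2]-C; print(p,np.linalg.norm(r),np.degrees(np.arctan2(r[1],r[0])))
print(readout.current_time())
jaws.close_gripper(20)
bot.move_to([*B,.12],R0); print(readout.current_time())
bot.move_l([*B,.060],v=.15); print(readout.current_time(),readout.current_wrist_force())
f0=readout.current_wrist_force()[2]
z=.060
while z>.042:
    z-=.001; bot.move_l([*B,z],v=.03)
    f=readout.current_wrist_force()[2]-f0; print(round(z,4),round(f,2),round(readout.current_eef_pos()[2],5),round(readout.current_time(),3))
    if f>4: break
bot.move_l([*B,z+.008],v=.1); print(readout.current_time(),readout.current_wrist_force())
E
```

```text
349 369 214 244
[ 0.61251816 -0.1040149   0.012     ] 0.16635511448444604 -69.99216965857109
0.35
2.9333
3.4833 [ 1.19250204  0.21371009 -0.12202713]
0.059 -0.4 0.05965 3.733
0.058 -0.55 0.05812 3.983
0.057 -0.14 0.05695 4.233
0.056 1.34 0.05592 4.483
0.055 -0.23 0.05494 4.733
0.054 -0.79 0.05395 4.983
0.053 0.27 0.05294 5.233
0.052 1.64 0.05204 5.483
0.051 23.34 0.05191 5.733
5.9833 [0.6788025  0.54900482 0.05590379]
```

```bash
python3 - <<'E'
from h import *
T=readout.current_time
S=C+[.068,.108]; E_=C+[-.172,.108]
bot.move_l([*B,.135],v=.3)
bot.move_l([*S,.135],v=.3)
bot.move_l([*S,.070],v=.2); print(T(),readout.current_eef_pos())
d=get_image("scene"); print(np.degrees(theta(d)[0])); cv2.imwrite("pics/pre.png",d["color"][:,:,::-1])
E
```

```text
7.775 [0.62348274 0.15999617 0.07067759]
77.34314293598234
```

View pics/pre.png

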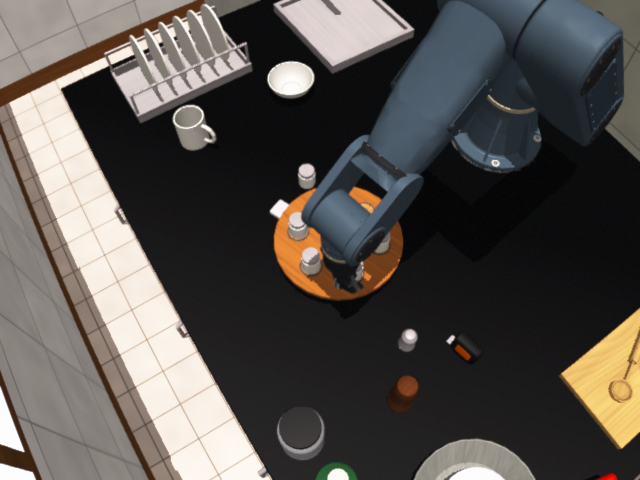

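The arm hides part of the tray in the scene view, and the fingertip is behind the left-hand jar as planned. I'll flick now and save frames to analyse while the clock stands still.

```bash
python3 - <<'E'
from h import *
import pickle
T=readout.current_time
E_=C+[-.172,.108]
bot.move_l([*E_,.070],v=.2); print(T(),readout.current_eef_pos())
bot.move_l([*B,.060],v=.3); print(T())
L=[]
for i in range(8):
    for n in("scene","top"):
        t=T(); L.append((t,n,get_image(n)))
pickle.dump(L,open("L1.pkl","wb")); print(T())
for t,n,d in L: th,q=theta(d); print(round(t,3),n,round(np.degrees(th),1),round(q))
a=[L[0][2]["color"],L[1][2]["color"]]
cv2.imwrite("pics/f1.png",np.hstack([a[0][140:340,220:460],a[1][140:340,180:420]])[:,:,::-1])
E
```

```text
9.175 [0.3845956  0.16041941 0.07023902]
9.7083
10.5083
9.708 scene 124.3 16538
9.758 top 132.0 14911
9.808 scene 141.0 17214
9.858 top 209.2 13793
9.908 scene 157.3 18050
9.958 top 165.4 14303
10.008 scene 173.4 18037
10.058 top 180.7 14516
10.108 scene 189.4 18117
10.158 top 137.0 14663
10.208 scene 205.1 17816
10.258 top 213.3 14331
10.308 scene 220.7 17047
10.358 top 228.5 14063
10.408 scene 236.3 16931
10.458 top 243.7 11651
```

View pics/f1.png

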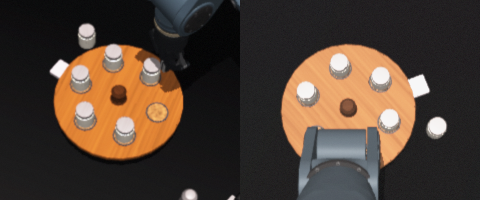

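The tray turns anticlockwise at about 2.75 rad/s, and the scene view tracks it cleanly. I'll follow it for a few more seconds and predict the later crossings.

```bash
cat >> h.py <<'E'
from scipy.optimize import least_squares
import pickle
TON=np.radians(-68.5)
def model(p,t):  # p: th0,w0,c0,c1 ; w' = -c0-c1 w
    th0,w0,c0,c1=p; g=(w0+c0/c1)
    return th0-c0/c1*t+g/c1*(1-np.exp(-c1*t))
def fit(t,th):
    t=np.array(t);th=np.array(th); t0=t[0]
    r=least_squares(lambda p:np.r_[model(p,t-t0)-th,(p[2]-.15)*.02,(p[3]-.05)*.05],[th[0],2.7,.15,.05],bounds=([-99,0,.02,.005],[99,9,.5,.5]),loss="soft_l1",f_scale=.02)
    return t0,r.x,np.abs(r.fun).max()
E
cat > track.py <<'E'
from h import *
import sys
T=readout.current_time
n=int(sys.argv[1]); 
try: D=pickle.load(open("D.pkl","rb"))
except FileNotFoundError:
    L=pickle.load(open("L1.pkl","rb")); D=[(t,theta(d)[0]) for t,m,d in L if m=="scene"]
    bot.move_l([*B,.056],v=.1)
for i in range(n):
    t=T(); D.append((t,theta(get_image("scene"))[0])); bot.dwell(.15)
pickle.dump(D,open("D.pkl","wb"))
t=[a for a,_ in D]; th=np.unwrap([b for _,b in D])
t0,p,e=fit(t,th); now=T()
print("now",now,"p",p,"maxres",e,"w now",p[1]*np.exp(-p[3]*(now-t0))-p[2]/p[3]*(1-np.exp(-p[3]*(now-t0))))
g=np.arange(0,30,.005); m=model(p,g); w=np.gradient(m,g); m=m[:np.argmax(w<0) or None]
for k in range(1,7):
    a=TON+2*np.pi*k
    if a<m.max(): i=np.argmax(m>=a); print(k,"cross at",t0+g[i],"w",w[i])
E
rm -f D.pkl; python3 track.py 14
```

```text
now 13.5583 p [2.17293679 2.88010482 0.26051148 0.005     ] maxres 0.0070725709529675385 w now 1.8318157673128557
1 cross at 10.7783 w 2.5867344493335054
2 cross at 13.6333 w 1.8115942730528332
```

```bash
python3 track.py 8; python3 - <<'E'
import pickle,numpy as np
D=pickle.load(open("D.pkl","rb")); t=np.array([a for a,_ in D]); th=np.unwrap([b for _,b in D])
for i in range(0,len(t)-8,4):
    c=np.polyfit(t[i:i+9]-t[i:i+9].mean(),th[i:i+9],2); print(round(t[i:i+9].mean(),2),c[1].round(3),2*c[0].round(3))
E
```

```text
now 15.1583 p [2.16955378 2.89506329 0.16721178 0.04462661] maxres 0.010702616397246345 w now 1.461081079007328
1 cross at 10.7783 w 2.5853592202224718
2 cross at 13.6333 w 1.8278526714466352
3 cross at 18.6783 w 0.7040002223243391
10.14 2.765 -0.312
10.76 2.586 -0.262
11.56 2.381 -0.26
12.36 2.156 -0.292
13.16 1.939 -0.244
13.96 1.749 -0.226
```

```bash
python3 track.py 9
```

```text
now 16.9583 p [2.16745601 2.9033034  0.13127845 0.06048096] maxres 0.012218339106329523 w now 1.1021356043743449
1 cross at 10.773299999999999 w 2.586786909979253
2 cross at 13.6333 w 1.8311189650285087
3 cross at 18.4683 w 0.8164931248522862
```

```bash
python3 - <<'E'
from h import *
T=readout.current_time
D=pickle.load(open("D.pkl","rb"))
for i in range(4):
    t=T(); D.append((t,theta(get_image("scene"))[0])); bot.dwell(.15)
t=[a for a,_ in D]; th=np.unwrap([b for _,b in D])
t0,p,e=fit(t,th); g=np.arange(0,15,.002); tc=t0+g[np.argmax(model(p,g)>=TON+6*np.pi)]
print("now",T(),"tc",tc,p,e)
# local check on the last second
q=np.polyfit(np.array(t[-8:])-T(),th[-8:],2); r=np.roots(q-[0,0,TON+6*np.pi]); print("local tc",T()+r)
bot.dwell(tc-.2-T())
bot.move_l([*B,.0508],v=.1); print("pressed",T(),readout.current_wrist_force())
bot.dwell(.3)
for n in("scene","scene","top"):
    d=get_image(n); print(n,T(),np.degrees(theta(d)[0])-360,readout.current_wrist_force()[2])
E
```

```text
now 17.7583 tc 18.4883 [2.16864711 2.8998431  0.1386449  0.05689067] 0.01248783093242345
local tc [26.38404574 18.50263934]
pressed 18.5417 [-6.33550232e+00 -2.75091139e-02  2.91976056e+01]
scene 18.8917 -74.52004148471951 29.244181875822967
scene 18.9417 -74.52134865120269 29.148459463242084
top 18.9917 -193.4929922137738 29.522933361587047
```

```bash
python3 - <<'E'
from h import *
bot.move_l([*B,.062],v=.03); bot.move_l([*B,.135],v=.15); bot.dwell(.3)
d=get_image("scene"); a=np.degrees(theta(d)[0])-360; bot.dwell(.3); d=get_image("scene")
print(a,np.degrees(theta(d)[0])-360,readout.current_time())
cv2.imwrite("pics/end.png",cv2.resize(d["color"][150:330,240:440],None,fx=3,fy=3)[:,:,::-1])
E
```

```text
-74.50610015909643 -74.50199140798685 20.85
```

View pics/end.png

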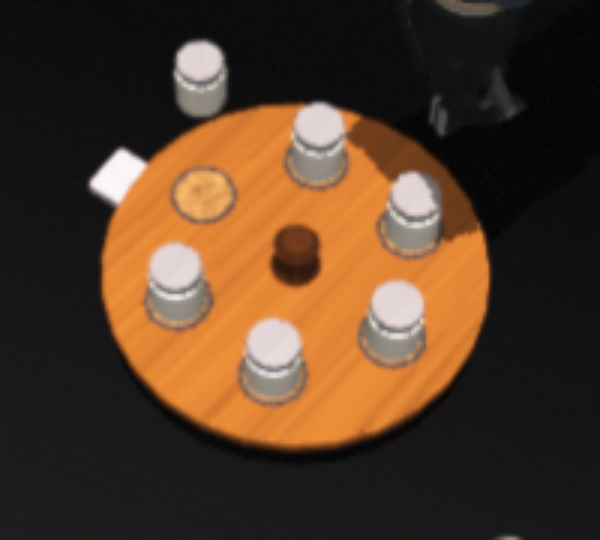

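The empty place at (204,193) in the crop sits at the tongue at (118,177), about 5° off its midline. The tray is at rest and the refill jar is where it was.

```bash
python3 -c "
from cell import job
print(job.finish_job())"
```

```text
the job is handed in; nothing more can be done
None
```

I flicked the tray anticlockwise, let the empty place run past the tongue, and braked it once with a fingertip at a later pass; it stopped about 5–6° (roughly 9 mm) off the tongue's midline, inside the 22 mm limit, and I lifted the finger away and handed the job in at about 21 s with no verdict returned.

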